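# Set the two-way tilt of a cast survey table by its thumb lobes

### The job

The plaster cast is locked on the sprung two-way tilting table, which has to be set before it goes to the surveyor. With the fingertips, gently press the table's round thumb lobes down until each of its two pointers stands level with the nib of the steel rider on its scale, then let go; the table keeps the tilt at which you leave it. Nothing is gripped: do not press on the cast, do not shift the riders, do not lift or slide the table, and leave everything else on the worktop where it is.

Things in the scene. Friction and masses are not known exactly. Their poses are not given: they have to be found in the camera images.
- table: heavy loose tilting survey table (about 3 kg), dark steel foot 172 x 150 x 14 mm with an arm to its right (-y) for the side scale; overall 216 x 245 mm. Origin on the worktop under its column; x from front lobe to rear lobe, y to its left, z up; yaw within 0.3 rad of the world's. A bar along x tilts fore and aft; a plate with arms along y on it tilts sideways. Both axes 66 mm up
- bar (a joint): fore-and-aft tilt of the bar with all on it, rad; 0 level, positive = front lobe and fore pointer down; stops at +-0.26. A spring of 0.9 N m/rad pulls to level, a friction brake of 0.27 N m is stronger, so it stays where it is released (rebound under 0.5 mm)
- plate (a joint): sideways tilt of the upper plate, rad; 0 level, positive = right lobe and side pointer down, left lobe up; stops at +-0.24. Same spring and brake; pressing a lobe takes about 2 to 6 N
- front_lobe (a point): top centre of the thumb lobe at the front end of the bar (nearest the robot): flat disc with a dark rubber top, 32 mm across, 92 mm in front of the table's centre, 69 mm above the worktop when level; pressing it lowers the fore pointer
- rear_lobe (a point): top centre of the like lobe at the rear end of the bar; pressing it raises the fore pointer
- left_lobe (a point): top centre of the thumb lobe at the left (+y) end of the upper plate: flat disc with a dark rubber top, 32 mm across, 90 mm from the table's centre, 81 mm above the worktop when level; pressing it raises the side pointer
- right_lobe (a point): top centre of the like lobe at the right (-y) end of the upper plate, on the side of the side scale; pressing it lowers the side pointer
- fore_pointer (a point): tip of the fore pointer, a thin steel rod 41 mm long that sticks out to the left from the front end of the bar across the face of the fore scale (white strip 18 x 74 mm, upright, facing the robot, top 103 mm above the worktop); 74 mm in front of the tilt axis, so it moves 74 mm per rad, up and down
- side_pointer (a point): tip of the side pointer, a thin steel rod that sticks out to the right from beyond the right lobe across the face of the side scale (like strip, on the table's right arm); 121.5 mm from the tilt axis; moves up and down with the side tilt and is hardly affected by the fore tilt
- fore_rider_nib (a point): inner end of the nib (2 mm thick) of the steel rider clipped on the fore scale, on the outer half of the strip: the height to which the fore pointer must be brought; axes as the table's. It always starts below the fore pointer
- side_rider_nib (a point): inner end of the nib (2 mm thick) of the steel rider clipped on the side scale, on the outer half of the strip: the height to which the side pointer must be brought; axes as the table's. It may start above or below the side pointer
- cast: plaster dental cast 67 x 68 x 30 mm locked on the middle of the upper plate, not to be touched; its top is about 44 mm above the tilt axes, its sides 34 mm from the centre; origin under its base
- opposing_cast: loose plaster cast 66 x 68 x 30 mm on the worktop, bystander
- spatula: loose plaster spatula 209 mm long, bystander
- tweezers: loose steel tweezers 137 mm long, bystander
- brush: loose small polishing brush 47 mm long, bystander
- bur_block: loose grey bur block 40 x 52 x 25 mm, bystander
- stone_case: loose black case with clear lid 32 x 44 x 22 mm, bystander

How it is judged:
At the end, for the whole second after the job is handed in: Both pointer tips are within 2.5 mm in height of the nibs of their riders, the table is at rest, upright and within 6 mm of where it stood, and it is released (z of fore_pointer in the frame of fore_rider_nib between -0.0025 and 0.0025 m and z of side_pointer in the frame of side_rider_nib between -0.0025 and 0.0025 m and velocity of joint bar between -0.02 and 0.02 rad/s and velocity of joint plate between -0.02 and 0.02 rad/s and distance of table from where it was at the start of the episode below 0.006 m and angle between table's own z axis and vertical below 0.03 rad); the robot touches nothing.
It fails at once if the table was lifted, tipped or slid more than 6 mm (distance of table from where it was at the start of the episode above 0.006 m or angle between table's own z axis and vertical above 0.06 rad).
It fails at once if a rider was shifted more than 6 mm (distance of any of fore_rider_nib, side_rider_nib from where it was at the start of the episode above 0.006 m).
It fails at once if the cast was pressed on (over 1.5 N) (contact force between any of the fingers, the arm and cast above 1.5 N).
It fails at once if the table was pressed roughly (over 30 N) (contact force between any of the fingers, the arm and table above 30 N).
It fails at once if a bystander was moved more than 15 mm (distance of any of opposing_cast, spatula, tweezers, brush, bur_block, stone_case from where it was at the start of the episode above 0.015 m).
It also fails if it takes over 54 s, if anything falls off the work surface, if the arm or the gripper's body presses on something with over 40 N, if the wrist force passes 120 N, or if a joint passes its speed limit or range.

### The arm

A 7-joint arm with a two-finger parallel gripper is mounted at the origin on a cart in front of the work surface, level with it; the furniture and walls round the work are solid. World frame = base frame: x ahead of the robot, y to its left, z up, the work surface at z = 0. Lengths are in m, angles in rad, forces in N, time in s.
With the tool pointing down it reaches from about 0.425 to 0.925 m from the base axis. Payload 6.8 kg.
Tool frame: the origin (TCP) lies between the finger pads; the fingertips stand 22 mm ahead of it and the grasp point (between the pads) lies 3 mm ahead of it; z points along the fingers, y is the line along which they close (so a half turn about z gives the same grasp; the last joint's range is limited). The gripper opens to 85 mm and grips with 20 to 120 N. Pads are 22 mm wide; open, the fingers measure 114 mm over their backs; the gripper's body (76 mm by 85 mm) begins 54 mm behind the grasp point. The pads swing forward as they close: fully open they stand 13 mm farther back than shut.
Start: joints at [1.153, 0.477, 0.022, 1.555, -0.011, 1.109, -0.083], TCP at [0.206, -0.643, 0.253] pointing down, gripper open.
Joint ranges: [-2.96, 2.96], [-0.34, 2.1], [-1.41, 1.46], [0.24, 2.44], [-1.37, 4.51], [0.17, 1.92], [-2.96, 2.96]. Speed limits (rad/s): [2.39, 2.39, 3.14, 3.14, 3.14, 3.14, 3.14].

### API

Orientations are given as a unit quaternion [w, x, y, z].
In Python, from station import bot gives the robot as it stands.
- The arm moves only by the tool servo_tool, never from a script. Its argument "motion" is a list that holds one entry, the list of rows, each a list of 5 numbers: the opening, from 0 (shut) to 1 (fully open), then the shift along the world's x, y, z each as a share of 0.04 m, from -1 to 1, then the turn about the world's z as a share of 0.12 rad, from -1 to 1. A call has 1 to 20 rows; each row shifts and turns the commanded pose from where the row before left it; what a row does not reach is not made up. A row lasts 1/10 s, in which the tool goes at most 50 mm and 8.59 degrees, less where a joint would pass 70% of its speed; a pose out of reach is approached as far as the arm can. A call with a number of a shift or a turn outside -1 to 1 is refused whole. A call with a gripper value outside its range is refused whole. The fingers move at their own pace and stop on an object; "newtons" is the grip in N (left out, the last holds). Time passes only in rows, so rows that do not move let the fingers close. It gives the time, the measured TCP pose, the force, the opening and the grip force at its end, in the units of the state.
- bot.get_obs(): the state, without advancing time (a new reading comes with each control period).
- bot.read_camera(name): name is "side" or "top"; returns (picture, depth): 400x640x3 uint8, red, green, blue; 400x640 float32, m along the optical axis (not along the pixel's ray), 0 where there is no reading.
- bot.get_calibration(name): a dict with "fovy" (degrees; the focal length in pixels is half the picture's height over the tangent of half this angle, whatever the lens; pixels are square), "cx", "cy" (the principal point, pixels), "view" (4x4, takes a point from world to camera coordinates). Camera axes: x right, y down, z forward; pixel columns grow to the right and rows downward; lengths in m; the calibration is good to about 2 mm. A picture is of the moment at which its call begins. get_calibration takes no time and is no camera call.
- bot.hand_in(): hands the job in; it is judged then, once.
The state is a dict: "t": time; "q": joint angles; "joint_vel": joint speeds; "joint_torque": joint torques, N m; "eef_pos": TCP position; "tool_rot": TCP orientation; "contact_force": force on the tool from outside, world axes, zero at the start; "torque": the same for the moment, N m; "gripper_width": opening from 0.0 (shut) to 1.0 (fully open); "grasp_force": force on a finger pad.
Only numpy, scipy, OpenCV 4.12 (cv2) and the standard library are available. Lean on these libraries where they do the work, as an engineer would, in place of code of your own. Each camera call takes 0.05 s, during which the arm holds its last target. There are 200 camera calls.

## Working session

There is one attempt and no reset: what is moved stays moved. The work goes in short steps, Python scripts to look and compute and a tool call to move; the robot and the scene stay as the last step left them, time stands still between calls to the robot, and variables do not carry over. Pictures are saved under pics/ and viewed, at most 10 in all, crops included, and the job is handed in when it is done.

Besides the shell and the picture viewer there is one more tool, called as name(argument=value, ...) on one line, values as JSON. servo_tool: Moves the arm, as the interface text tells. Shift numbers are shares of 0.04 m and turn numbers shares of 0.12 rad, none past 1 either way. Its arguments: {"type":"object","properties":{"motion":{"type":"array"},"newtons":{"type":"number"}},"required":["motion"]}

```bash
mkdir -p pics
cat > h.py <<'E'
import numpy as np, cv2
from station import bot
def cam(n):
    p,d=bot.read_camera(n); c=bot.get_calibration(n)
    f=200/np.tan(np.radians(c["fovy"])/2); V=np.array(c["view"])
    return p,d,f,c["cx"],c["cy"],V
def world(u,v,z,C):
    p,d,f,cx,cy,V=C
    P=np.array([(u-cx)/f*z,(v-cy)/f*z,z,1]); return (np.linalg.inv(V)@P)[:3]
def proj(P,C):
    p,d,f,cx,cy,V=C
    q=V@np.append(P,1); return f*q[0]/q[2]+cx,f*q[1]/q[2]+cy,q[2]
def cloud(C):
    p,d,f,cx,cy,V=C
    v,u=np.mgrid[:400,:640]
    P=np.stack([(u-cx)/f*d,(v-cy)/f*d,d,np.ones_like(d)],-1)
    return (P@np.linalg.inv(V).T)[...,:3]
E
python3 - <<'E'
from h import *
for n in("top","side"):
    C=cam(n); cv2.imwrite(f"pics/{n}0.png",C[0][:,:,::-1]); np.savez(f"{n}0.npz",p=C[0],d=C[1],f=C[2],cx=C[3],cy=C[4],V=C[5])
    print(n,C[2:5],np.linalg.inv(C[5]).round(3))
print(bot.get_obs())
E
```

```text
top (np.float64(453.2746217422943), 318.13991748776215, 198.6009237980287) [[-0.027 -0.988  0.149  0.413]
 [-0.999  0.029  0.014  0.012]
 [-0.018 -0.148 -0.989  1.067]
 [ 0.     0.     0.     1.   ]]
side (np.float64(456.1188138547039), 315.5502939937077, 200.30470406344463) [[-0.997 -0.017  0.07   0.49 ]
 [-0.071  0.358 -0.931  0.884]
 [-0.009 -0.933 -0.359  0.426]
 [ 0.     0.     0.     1.   ]]
{'t': 0.1, 'q': array([ 1.15287664,  0.47772907,  0.02233249,  1.55632422, -0.01148296,
        1.10931936, -0.08309964]), 'joint_vel': array([-0.0017472 ,  0.00131267,  0.00041206, -0.0025629 ,  0.00064309,
        0.00209031, -0.00120203]), 'joint_torque': array([ 3.72503433e-03, -5.97766936e+01,  1.61302909e+00, -2.81957263e+01,
        1.26980254e-02,  5.01889939e-03,  1.22367140e-05]), 'eef_pos': array([ 0.20564325, -0.64239684,  0.25242691]), 'tool_rot': array([-8.03379022e-04,  9.88022230e-01,  1.54309400e-01, -1.91683679e-04]), 'contact_force': array([-0.12292583,  0.17158439,  0.33371254]), 'torque': array([ 0.01229078, -0.00537445, -0.05698053]), 'grasp_force': 0.0, 'gripper_width': 0.9990628755845737}
```

View pics/top0.png

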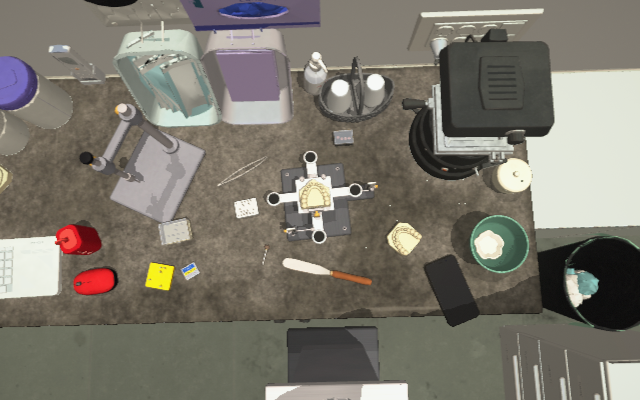

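View pics/side0.png

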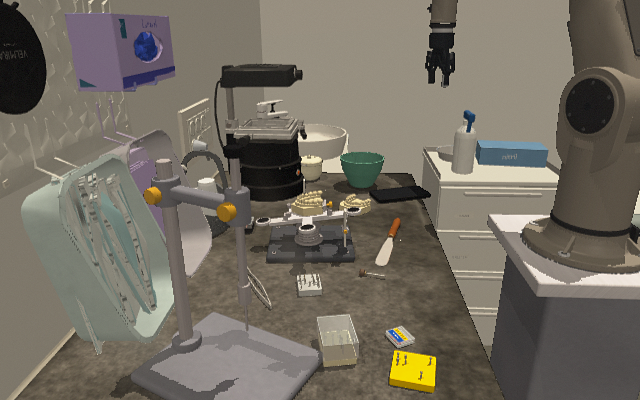

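Run:
```python
from h import *
out=[]
t=np.load("top0.npz");s=np.load("side0.npz")
a=t["p"][148:248,262:382]; b=s["p"][180:270,250:370]
cv2.imwrite("pics/z.png",np.hstack([cv2.resize(a,(396*120//120,330),interpolation=2)[:,:,::-1],cv2.resize(b,(396,330*90//100+33),interpolation=2)[:,:,::-1]]))
C=[t[k] for k in("p","d","f","cx","cy","V")]; W=cloud(C)
L={}
for n,(u,v) in dict(front=(319,237),rear=(310,157),left=(273,199),right=(355,190)).items():
    w=W[v-4:v+5,u-4:u+5].reshape(-1,3); m=w[w[:,2]>.05]; L[n]=np.median(m,0); print(n,L[n].round(4),len(m),m[:,2].std().round(4))
print(W[295:300,250:255,2].round(4), W[270:275,420:422,2])
```

```text
front [0.477  0.0265 0.0811] 81 0.0019
rear [0.6608 0.0424 0.0607] 81 0.1562
left [0.5629 0.1252 0.0839] 81 0.0018
right [ 0.5781 -0.0557  0.081 ] 81 0.0019
[[ 0.003   0.0025  0.0024  0.002   0.0007]
 [-0.0004  0.0038  0.0029  0.0029 -0.0008]
 [ 0.0016  0.0022  0.0011  0.0041  0.0016]
 [-0.0003  0.0006  0.0023  0.002   0.0005]
 [ 0.002   0.0008  0.0023 -0.0016  0.0034]] [[ 0.00020774 -0.00081287]
 [ 0.00145344  0.00047657]
 [ 0.00045743  0.0003228 ]
 [ 0.0021928   0.00216519]
 [-0.00140241  0.00722822]]
```

View pics/z.png

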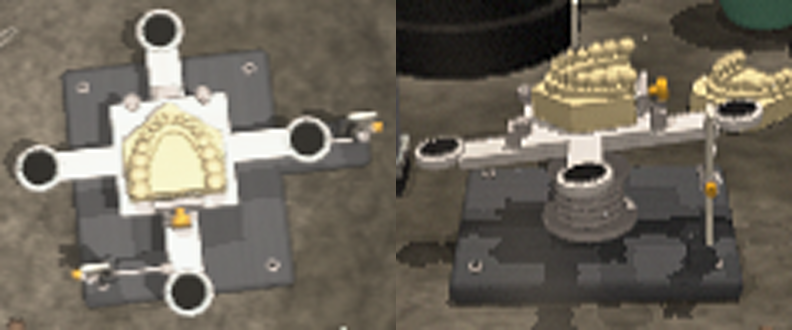

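```bash
cat >> h.py <<'E'
def avg(n,k):
    P=[];D=[]
    for _ in range(k):
        C=cam(n); P.append(C[0].astype(float)); D.append(np.where(C[1]>0,C[1],np.nan))
    return [np.mean(P,0),np.nanmedian(D,0),*C[2:]]
O=np.array([.569,.034,0]);YAW=.086
def T(p):
    c,s=np.cos(YAW),np.sin(YAW); p=np.asarray(p,float); return O+np.array([c*p[0]-s*p[1],s*p[0]+c*p[1],p[2]])
E
python3 - <<'E'
from h import *
for n in("top","side"):
    C=avg(n,15); np.savez(f"{n}1.npz",p=C[0],d=C[1],f=C[2],cx=C[3],cy=C[4],V=C[5])
    W=cloud(C)
    for k,q in dict(front=(-.092,0,.069),rear=(.092,0,.069),left=(0,.09,.081),right=(0,-.09,.081),forep=(-.074,.05,.066),sidescale=(0,-.125,.103),sidescale0=(0,-.125,.03),forescale=(-.074,.05,.103)).items():
        u,v,z=proj(T(q),C); print(n,k,round(u,1),round(v,1),T(q).round(3))
    if n=="top": r=[(272,222,310,242),(345,176,385,200)]
    else: r=[(325,200,365,255),(285,165,325,220)]
    im=[cv2.resize(C[0][b:d,a:c].astype('uint8'),((c-a)*9,(d-b)*9),interpolation=cv2.INTER_NEAREST)[:,:,::-1] for a,b,c,d in r]
    h=max(i.shape[0] for i in im); im=[cv2.copyMakeBorder(i,0,h-i.shape[0],0,4,0) for i in im]
    cv2.imwrite(f"pics/{n}z1.png",np.hstack(im))
a,b=cv2.imread("pics/topz1.png"),cv2.imread("pics/sidez1.png")
w=max(a.shape[1],b.shape[1]);f=lambda i:cv2.copyMakeBorder(i,0,4,0,w-i.shape[1],0)
o=np.vstack([f(a),f(b)]);print(o.shape,a.shape);cv2.imwrite("pics/zz.png",cv2.resize(o,None,fx=600/o.shape[0]*.999,fy=600/o.shape[0]*.999) if o.shape[0]>600 else o)
E
```

```text
top front 319.3 237.2 [0.477 0.026 0.069]
top rear 310.1 156.1 [0.661 0.042 0.069]
top left 273.9 199.9 [0.561 0.124 0.081]
top right 355.1 190.6 [ 0.577 -0.056  0.081]
top forep 295.9 231.7 [0.491 0.077 0.066]
top sidescale 371.9 187.0 [ 0.58  -0.091  0.103]
top sidescale0 368.8 192.5 [ 0.58  -0.091  0.03 ]
top forescale 294.7 230.4 [0.491 0.077 0.103]
side front 353.7 213.0 [0.477 0.026 0.069]
side rear 262.9 214.3 [0.661 0.042 0.069]
side left 308.2 226.6 [0.561 0.124 0.081]
side right 308.3 192.9 [ 0.577 -0.056  0.081]
side forep 346.7 224.6 [0.491 0.077 0.066]
side sidescale 308.1 178.4 [ 0.58  -0.091  0.103]
side sidescale0 308.6 208.4 [ 0.58  -0.091  0.03 ]
side forescale 347.0 206.7 [0.491 0.077 0.103]
(719, 728, 3) (216, 710, 3)
```

View pics/zz.png

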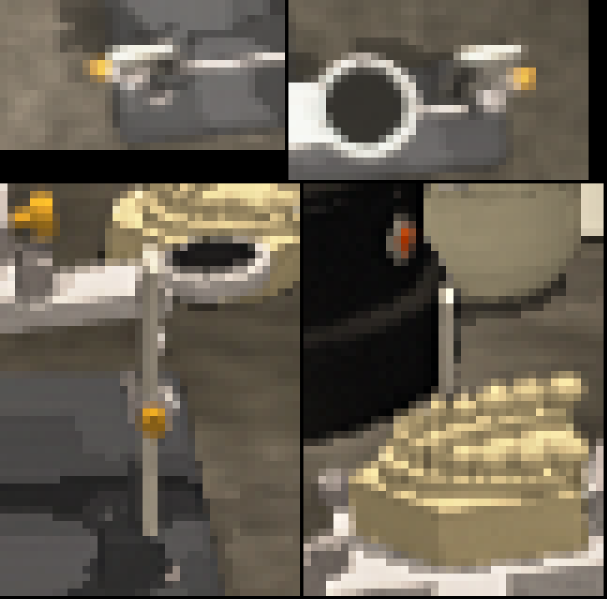

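Run:
```python
from h import *
np.set_printoptions(linewidth=220)
t=np.load("top1.npz"); C=[t[k] for k in("p","d","f","cx","cy","V")]; W=cloud(C)
print("side scale cols 359..379 rows 178..194");print((W[178:195,359:380,2]*1e3).round().astype(int))
print("fore scale cols 282..300 rows 224..238");print((W[224:239,282:304,2]*1e3).round().astype(int))
for n,(u,v) in dict(front=(319,237),rear=(310,157),left=(273,199),right=(355,190)).items():
    w=W[v-3:v+4,u-3:u+4].reshape(-1,3); m=w[w[:,2]>.04]; print(n,np.median(m,0).round(4),len(m),m[:,2].std().round(4))
    g=C[0].mean(2)[v-8:v+9,u-8:u+9]; m=(g<90)
print("floor",[np.median(W[a:a+8,b:b+8,2]).round(4) for a,b in((270,400),(255,290),(150,290),(195,380+5),(140,390))], "foot",np.median(W[222:228,330:345,2]),np.median(W[172:177,290:296,2]))
s=np.load("side1.npz"); C=[s[k] for k in("p","d","f","cx","cy","V")]; W=cloud(C)
print("side cols 340..352 rows 205..250");print((W[205:250,340:352,2]*1e3).round().astype(int))
P=C[0]; print((P[205:250,342:350].mean(2)).astype(int))
o=(P[...,0]-P[...,2]); print(o[226:238,341:350].astype(int))
```

```text
side scale cols 359..379 rows 178..194
[[  0   2   1   2   0   0   2   1   1   0   2   1   2   1   2   1   1   1   0   2   2]
 [  1   1   2   1   1   1   1   1   2   2   1   2   1   1   2   1   2   1   1   2   1]
 [  1   1   0   2   1   2   0   2   1   1   2   0   2   1   2   2   0   2   2   2   2]
 [  1   2   1   1   0   0   2   1   2   1   2   1   1   1   2   1   1   0   1   1   2]
 [  2   1   2   1   2   2   1   2   1 103 105 104 104 104 104 105 105   1   2   3   2]
 [  1   1   1   1   2   1   1   0   2 104 104 104 104 104 104 103 103   2   1   2   1]
 [  0   1   2   1   1   1  30  30  88  99  99  97  95  95  93  91  89   1   2   1   0]
 [ 79  79  13  14  13  18  31  31  84  88  89  84  82  81  80  78  55  56  55   1   1]
 [ 81  80  14  15  14  18  29  62  76  76  73  71  69  68  67  57  57  55  56   1   2]
 [ 81  80  80  15  14  15  30  58  65  61  59  57  55  54  56  56  56  55  53   2   1]
 [ 81  82  81  13  15  14  35  52  48  47  44  44  57  57  56  53  54   2   1   0   2]
 [ 80  81  82  80  15  15  30  35  33  32  30  30  53  53  52   0   1   1   2   2   2]
 [ 81  81  80  81
[... 5807 characters left out ...]
137  51  47  48  48]
 [ 42  51 136 136  50  46  58  58]
 [ 43  42 131 138  61  55  87  88]
 [ 49  44 126 143  75  84  84  84]
 [ 53  53  48  66  78  87  85  85]
 [ 46  46  44  42  38  87  87  86]
 [ 46  45  46  45  41  83  84  85]]
[[ 17  17  16  23  24  12   7   0  18]
 [  5  18  17  22  23  24  22   4   9]
 [  2  17  14  16  21  16  26   8   8]
 [  4  14  14  46  71  39  16  12   2]
 [  3  13  23 190 204 154  19  10   1]
 [  1  12  41 146 110 133  28   2   0]
 [  3   2  40 104 111 108  35   3   1]
 [  3   1   5  66  90  69   5   0   1]
 [  2   1   6  22  36   0   0   2   3]
 [  3   3   9  24  25   2   2   3   3]
 [  2   2   9  24  25   2   2   2   2]
 [  2   0   7  25  25   3   1   1   1]]
```

The fore nib reads about 11 mm below the fore pointer, and the side nib about 14 mm below the side pointer. Next I move above the front lobe with the fingers shut.

servo_tool(motion=[[[0,0.96,1,0,-0.93],[0,0.96,1,0,-0.93],[0,0.96,1,0,0],[0,0.96,1,0,0],[0,0.96,1,0,0],[0,0.96,1,0,0],[0,0.96,1,0,0],[0,0,1,0,0],[0,0,1,0,0],[0,0,1,0,0],[0,0,1,0,0],[0,0,1,0,0],[0,0,1,0,0],[0,0,1,0,0],[0,0,1,0,0],[0,0,1,0,0],[0,0,0.72,-0.5,0],[0,0,0,-1,0],[0,0,0,-1,0],[0,0,0,0,0]]])

```text
t: 3.6
eef_pos: [0.4448, -0.0017, 0.1497]
tool_rot: [-0.0, 0.999, 0.044, -0.004]
contact_force: [-1.5, -0.3, 1.1]
gripper_width: 0.002
grasp_force: 0.0
```

servo_tool(motion=[[[0,0.75,0.7,0,0],[0,0,0,-0.5,0],[0,0,0,-0.5,0],[0,0,0,0,0],[0,0,0,0,0]]])

```text
t: 4.1
eef_pos: [0.4789, 0.0262, 0.1147]
tool_rot: [0.0, 0.999, 0.043, 0.0]
contact_force: [0.5, 0.5, 0.7]
gripper_width: 0.0
grasp_force: 0.0
```

servo_tool(motion=[[[0,0,0,-0.1,0],[0,0,0,-0.1,0],[0,0,0,-0.1,0],[0,0,0,0,0]]])

```text
t: 4.5
eef_pos: [0.4783, 0.0263, 0.1012]
tool_rot: [0.0, 0.999, 0.043, 0.0]
contact_force: [0.1, -0.0, -0.2]
gripper_width: -0.001
grasp_force: 0.0
```

servo_tool(motion=[[[0,0,0,-0.05,0],[0,0,0,-0.05,0],[0,0,0,0,0]]])

```text
t: 4.8
eef_pos: [0.4779, 0.0263, 0.097]
tool_rot: [0.0, 0.999, 0.043, -0.0]
contact_force: [-0.7, -0.7, 0.3]
gripper_width: 0.002
grasp_force: 0.0
```

servo_tool(motion=[[[0,0,0,-0.05,0],[0,0,0,-0.05,0],[0,0,0,0,0]]])

```text
t: 5.1
eef_pos: [0.478, 0.0264, 0.093]
tool_rot: [-0.0, 0.999, 0.043, -0.0]
contact_force: [-0.2, -0.2, 0.4]
gripper_width: 0.001
grasp_force: 0.0
```

servo_tool(motion=[[[0,0,0,-0.05,0],[0,0,0,0,0]]])

```text
t: 5.3
eef_pos: [0.4783, 0.0265, 0.0911]
tool_rot: [-0.0, 0.999, 0.043, 0.0]
contact_force: [-0.9, -0.1, -0.8]
gripper_width: -0.001
grasp_force: 0.0
```

Run:
```python
from h import *
np.set_printoptions(linewidth=220)
C=avg("side",5); W=cloud(C)
print((W[205:240,338:364,2]*1e3).round().astype(int)); print(bot.get_obs()["eef_pos"],bot.get_obs()["contact_force"])
c=C[0][185:255,300:380].astype('uint8');cv2.imwrite("pics/s2.png",cv2.resize(c,None,fx=7,fy=7,interpolation=0)[:,:,::-1])
```

```text
[[ -2  13  14  15  15  16  15  17  18  88  89  90  92  92  92  89  92  92  91  90  89  20  20  19  19  20]
 [ -2  11  12  13  14  15  15  15  16  87  87  87  90  90  90  89  90  90  90  87  87  18  18  17  17  16]
 [ -2   8   9  11  12  12  13  14  16  85  85  86  88  88  87  88  88  88  87  86  84  16  16  15  15  15]
 [ -2   6   7   7   9   9 101 101  12  83  83  83  86  86  86  85  86  86  86  83  15  15  17  16  15  14]
 [ -2   3   5   5   6   7 102 102  10  81  81  81  84  84  82  82  82  83  84  81  15  14  15  12  12  11]
 [ -2   1   1   3   4   4 101 102   7  78  78  79  81  81  80  81  81  82  81  79  12  12  11  11  10   8]
 [ -2  -2  -1   0   1   2 101 101   5  77  77  78  79  79  79  79  79  79  79  77   9   9   9   8   7   6]
 [ -1  -2  -2  -2  -2   0  99 100   3  74  75  75  77  77  77  77  77  77  77  74   7   7   7   5   4   4]
 [ -2  -1  -1  -1  -3  -2  98  98  -1  72  72  72  73  72  72  72  72  73  72  72  67  68   4   2   2   1]
 [ 65  64  65  64  65  65  95  96  67  68  70  69  70  69  70  71  70  70  69  70  67  68  67   0  -1  -2]
 [ 65  65  65  64  65  64  94 
[... 2018 characters left out ...]
12  13  48  55  55  13  12  13  11  10  -2  -1   0  -1  -1  -1  -1  -2  -2  -2  -2  -2  -1]
 [ 13  13  13  13  13  46  53  53  12  13  13  12  11  -1  -1  -1  -2  -1  -1  -1  -2  -1  -2  -2  -2  -1]
 [ 13  13  13  13  13  45  50  51  12  12  13  12  12  -2  -2  -1  -2  -1  -2  -1  -1  -1  -1  -1  -1  -2]
 [ 13  12  12  12  43  43  48  48  13  13  12  12  11  -1  -1  -1  -1  -2  -1  -2  -1  -1  -1  -2  -1  -2]
 [ 13  13  13  12  43  44  46  47  13  12  12  13  12   8  -2  -2  -2  -1  -1  -2  -1  -2  -1  -2  -2  -1]
 [ 12  13  12  13  43  42  45  44  12  13  12  13  12   9  -1  -1  -1  -2  -2  -2  -2  -1  -2  -1  -1  -2]]
[0.47832808 0.02644988 0.09129172] [ 0.99235562  0.00121442 -0.03718437]
```

View pics/s2.png

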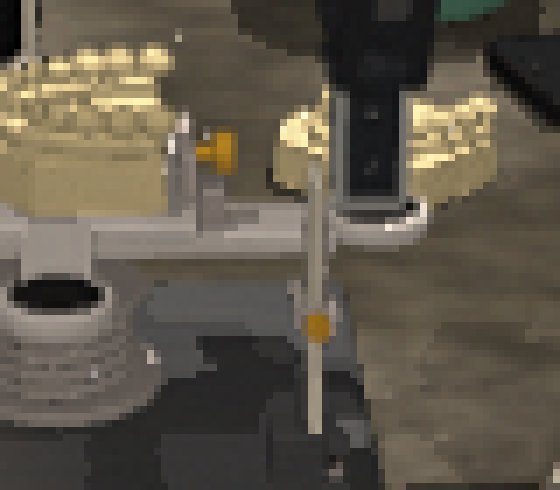

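servo_tool(motion=[[[0,0,0,-0.04,0],[0,0,0,-0.04,0],[0,0,0,0,0],[0,0,0,0,0],[0,0,0,0.4,0],[0,0,0,1,0],[0,-1,0,1,0],[0,-1,-1,0,0],[0,0,-1,0,0],[0,0,-1,0,0],[0,0,-1,0,0],[0,0,0,0,0],[0,0,0,0,0]]])

```text
t: 6.85
eef_pos: [0.4071, -0.1295, 0.1793]
tool_rot: [-0.0, 0.999, 0.042, -0.0]
contact_force: [0.5, 0.7, -0.7]
gripper_width: -0.003
grasp_force: 0.0
```

```bash
cat > m.py <<'E'
from h import *
np.set_printoptions(linewidth=220)
C=avg("top",8); W=cloud(C)
print("side cols 359");print((W[180:194,359:380,2]*1e3).round().astype(int))
print("fore cols 282");print((W[226:236,282:304,2]*1e3).round().astype(int))
for n,(u,v) in dict(front=(319,237),rear=(310,157),left=(273,199),right=(355,190)).items():
    w=W[v-3:v+4,u-3:u+4].reshape(-1,3); m=w[w[:,2]>.04]; print(n,np.median(m,0).round(4))
np.savez("top2.npz",p=C[0],d=C[1],f=C[2],cx=C[3],cy=C[4],V=C[5])
C=avg("side",5); W=cloud(C)
print((W[217:236,340:350,2]*1e3).round().astype(int)); print(bot.get_obs()["eef_pos"],bot.get_obs()["t"])
E
python3 m.py
```

```text
side cols 359
[[  3   2   1   2   1   2   0   1   2   1   1   1   1   2   2   1   2   0   3   1   2]
 [  2   2   2   2   2   1   1   1   2   0   1   3   0   2   2   1   2   2   3   2   2]
 [  1   0   1   4   2   0   1  -1   2 103 104 104 103 104 104 104 105   1   2   1   3]
 [  1   2   2   2   2   1   2   1   2 105 105 103 104 104 104 104 103   2   2   0   3]
 [  1   1   2   0   1   2  31  31  88 100  98  96  96  96  92  93  89   2   2  -1   2]
 [ 80  14  14  13  14  18  30  29  83  89  86  84  84  81  80  78  55  55  54   1  -1]
 [ 80  80  14  15  13  19  30  62  76  75  72  70  69  69  66  57  57  55  55   2   2]
 [ 80  81  81  16  15  13  29  57  64  61  59  58  56  53  57  57  55  53  54   1   3]
 [ 83  80  80  13  14  16  35  51  48  48  45  42  56  56  55  54  54   0   1   2   2]
 [ 82  82  81  80  15  13  29  34  33  32  31  30  54  52  54   1   1   1   1   2   2]
 [ 82  81  80  81  70  67  66  66  67  67  28  25  54  53  54   3   1   2   2   1   2]
 [ 81  81  81  80  15  14  18  19  16  14  15  13  14  14  13   1   1   1   3   1   2]
 [ 80  80  80  80  14  15  14  15  15  15 
[... 1144 characters left out ...]
ight [ 0.578  -0.0555  0.0809]
[[62 62 62 62 90 90 63 65 65 64]
 [62 61 62 64 87 88 65 63 63 64]
 [62 61 62 64 85 86 64 61 62 62]
 [60 60 60 61 84 84 62 59 59 61]
 [57 58 58 58 82 81 59 57 -1 -2]
 [55 55 55 55 80 80 55 54 -3 -2]
 [-2 -2 -2 -1 78 77 62 -2 -1 -2]
 [-2 -1 -1 -2 76 76 64 -2 -1 -1]
 [12 13 13 13 73 74 64 12 -2 -1]
 [13 14 67 15 71 72 63 13 10 -2]
 [12 13 68 67 69 70 67 67 12 -2]
 [12 13 66 66 67 67 67 67 12  9]
 [12 12 64 67 67 66 67 67 64 10]
 [12 13 62 65 66 66 65 64 63 11]
 [13 13 60 63 65 66 65 62 12 11]
 [13 13 12 61 63 63 63 60 13 11]
 [12 13 13 50 61 61 61 12 13 12]
 [12 13 13 48 56 55 13 13 12 12]
 [13 13 12 46 53 53 13 14 12 12]]
[ 0.40747515 -0.12886824  0.17946616] 7.5
```

servo_tool(motion=[[[0,0.85,0.37,0,0],[0,0.85,0.37,0,0],[0,0.85,0.37,0,0],[0,0.85,0.37,0,0],[0,0.85,0.37,0,0],[0,0,0,0,0],[0,0,0,-0.4,0],[0,0,0,-0.4,0],[0,0,0,-0.4,0],[0,0,0,0,0],[0,0,0,0,0]]])

```text
t: 8.6
eef_pos: [0.577, -0.0553, 0.1316]
tool_rot: [0.0, 0.999, 0.043, -0.0]
contact_force: [-0.0, -0.7, 0.4]
gripper_width: 0.001
grasp_force: 0.0
```

Now down to TCP 0.095, a first partial press.

servo_tool(motion=[[[0,0,0,-0.3,0],[0,0,0,-0.3,0],[0,0,0,-0.1,0],[0,0,0,-0.1,0],[0,0,0,-0.05,0],[0,0,0,-0.05,0],[0,0,0,0,0],[0,0,0,0,0]]])

```text
t: 9.4
eef_pos: [0.578, -0.0547, 0.0956]
tool_rot: [-0.0, 0.999, 0.043, 0.001]
contact_force: [0.2, 0.7, 0.6]
gripper_width: -0.001
grasp_force: 0.1
```

```bash
cat > m2.py <<'E'
from h import *
np.set_printoptions(linewidth=220)
C=avg("top",5); W=cloud(C)
print((W[180:194,359:380,2]*1e3).round().astype(int))
for n,(u,v) in dict(left=(273,199),right=(355,190)).items():
    w=W[v-3:v+4,u-3:u+4].reshape(-1,3); m=w[w[:,2]>.04]; print(n,np.median(m,0).round(4))
print(bot.get_obs()["eef_pos"],bot.get_obs()["t"])
E
python3 m2.py
```

```text
[[506 509 512 514 515 517 519 521 523 524 526 526 529 530 532 532 533 533 535 536 537]
 [508 510 511 515 517 518 520 522 524 525 527 527 530 531 533 534 534 535 536 538 539]
 [509 511 514 516 518 519 521 523 524 527 528 530 531 532 533 534 535 537 538 539 540]
 [510 512 514 517 519 522 522 525 526 527 530 531 532 533 535 536 538 538 539 539 541]
 [511 514 517 518 520 522 523 524 526 529 531 532 533 535 535 537 538 538 541 542 542]
 [512 515 517 518 521 523 525 527 529 530 532 533 535 536 537 538 541 540 542 542 543]
 [513 516 517 519 522 524 526 529 529 531 532 534 535 537 538 539 540 542 543 544 545]
 [513 516 518 522 523 524 527 528 530 532 534 535 537 539 540 541 542 543 544 545 546]
 [515 517 520 522 524 526 527 530 531 533 535 536 538 539 541 542 543 544 545 546 547]
 [514 518 520 523 525 527 529 531 532 534 536 537 539 541 542 543 544 546 546 548 548]
 [515 519 521 524 525 528 529 532 534 535 536 538 540 541 543 544 546 547 548 549 550]
 [517 520 521 524 526 529 531 533 534 536 537 540 542 543 544 545 546 548 549 551 550]
 [518 520 522 524 528 530 532 534 536 537 539 541 542 544 545 546 548 549 550 551 553]
 [518 520 523 526 528 531 532 534 536 538 540 542 543 544 546 548 548 550 551 552 553]]
left [0.5619 0.1243 0.091 ]
right [ 0.5075 -0.0266  0.5027]
[ 0.57788462 -0.05453568  0.09561657] 9.65
```

servo_tool(motion=[[[0,0,0,-0.04,0],[0,0,0,-0.04,0],[0,0,0,0,0],[0,0,0,0,0],[0,0,0,0.4,0],[0,0,0,1,0],[0,0,0,1,0],[0,-1,-0.5,0.3,0],[0,-1,-0.5,0,0],[0,-1,-0.5,0,0],[0,-1,-0.5,0,0],[0,-0.3,-1,0,0],[0,0,-1,0,0],[0,0,0,0,0],[0,0,0,0,0]]])

```text
t: 11.15
eef_pos: [0.4048, -0.2155, 0.1998]
tool_rot: [-0.0, 0.999, 0.042, -0.001]
contact_force: [1.2, -0.0, 0.1]
gripper_width: -0.001
grasp_force: 0.0
```

```bash
python3 m.py
```

```text
side cols 359
[[  1   1   1   2   1   1   1   2   1   1   1   1   2   2   2   3   1   2   2   3   2]
 [  2   2   1   2   2   1   2   1   2   1   2   2   1   2   3   1   3   2   1   2   1]
 [  0   0   2   2   1   2   2   1   2 103 105 104 104 105 104 104 105   2   2   1   1]
 [  1   2  -1   2   2   2   2   2   0 103 105 104 104 104 104 104 103   1   1   2   0]
 [  1   2   1   2   2   1  30  30  88 101  98  98  95  95  92  92  89   0   1   1   1]
 [ 13  13  14  12  13  18  31  30  84  89  88  85  81  81  80  78  56  56  55   0   1]
 [ 71  69  15  14  14  19  28  62  76  76  72  70  69  68  66  57  58  55  55   0   2]
 [ 71  70  14  14  15  13  28  58  64  60  58  57  55  54  57  57  56  54  54   1   1]
 [ 69  69  69  13  13  14  35  52  49  47  44  43  56  57  58  53  55   2   1   3   1]
 [ 69  71  70  15  13  14  29  36  34  32  32  30  53  55  52   2   2   2   0   1   2]
 [ 72  70  68  15  14  14  24  31  53  29  29  28  53  54  54   1   2   0   2   3   1]
 [ 70  70  69  67  56  54  54  53  52  15  15  16  15  13  12   2   0   2   1   0   3]
 [ 69  70  69  69  15  13  14  15  14  14 
[... 1145 characters left out ...]
ght [ 0.5796 -0.0561  0.071 ]
[[62 62 62 62 90 90 63 64 64 65]
 [63 62 62 63 88 87 65 63 64 64]
 [62 62 61 63 86 86 64 62 61 62]
 [59 59 60 61 83 83 62 59 59 60]
 [57 57 57 57 82 82 59 57 -2 -2]
 [55 55 55 55 79 80 55 55 -1 -2]
 [-1 -1 -2 -2 77 78 63 -2 -2 -1]
 [-1 -1 -1 -2 75 75 62 -1 -2 -1]
 [13 13 12 13 73 73 63 12 -2 -1]
 [12 15 67 15 71 72 63 12 11 -1]
 [12 13 67 67 68 69 67 67 11 -2]
 [12 13 66 65 67 67 67 67 12  8]
 [12 12 64 67 66 67 66 66 65 10]
 [13 12 61 64 66 66 65 65 63 11]
 [13 13 59 63 65 65 65 63 13 11]
 [13 12 13 61 63 64 63 61 12 11]
 [12 13 13 50 61 61 61 13 12 12]
 [12 12 13 48 54 55 12 11 12 11]
 [13 12 13 46 53 52 13 13 12 12]]
[ 0.40551432 -0.21487463  0.20027901] 11.8
```

```bash
python3 -c "
from station import bot
print(bot.hand_in())"
```

```text
the job is handed in; nothing more can be done
None
```

I pressed the front and right lobes and handed the job in. By my depth readings, both pointers stand within about 1 mm of their rider nibs, with the arm clear of the table. I took each nib to be the small ledge jutting from the front of its rider, and no verdict came back.

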